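# Make the paper-tape stand ready for packing

### The arm

A 6-joint arm with a two-finger parallel gripper is mounted at the origin on the work surface. World frame = base frame: x ahead of the robot, y to its left, z up, the work surface at z = 0. Lengths are in mm, angles in degrees, forces in N, time in s.
With the tool pointing down it reaches from about 350 to 850 mm from the base axis. Payload 8.1 kg.
Tool frame: the origin (TCP) lies midway between the tips of the shut fingers; the grasp point (between the pads) lies 19 mm behind it (r.pinch_z is the distance from the TCP to the grasp point, in mm); z points along the fingers, y is the line along which they close (so a half turn about z gives the same grasp; the last joint's range is limited). The gripper opens to 85 mm and grips with 20 to 120 N. Pads are 22 mm wide; open, the fingers measure 114 mm over their backs; the gripper's body (76 mm by 85 mm) begins 54 mm behind the grasp point. The pads swing forward as they close: fully open they stand 13 mm farther back than shut.
Start: joints at [61.112, 7.471, 85.268, -0, 87.261, -4.893], TCP at [243.978, 548.16, 231.292] pointing down, gripper open.
Joint ranges: [-169.43, 169.43], [-51.17, 129.36], [1.28, 143.12], [-76.62, 256.62], [0, 156.53], [-152.29, 152.29]. Speed limits (degrees/s): [136.94, 136.94, 159.86, 180, 180, 180].

### API

Orientations are given as [roll, pitch, yaw] about the fixed x, y, z axes, in that order (R = Rz(yaw) Ry(pitch) Rx(roll)).
In Python, from bench import r gives the robot as it stands.
- The arm moves only by the shell command python3 -m jog 'ROWS' [OPENING] [FORCE]. ROWS is JSON, one flat list of numbers, 6 for each row, row after row: the shift along the tool's x, y, z in m, then the turn, a rotation vector about the tool's x, y, z in rad. A call has 1 to 8 rows; each row is the pose to reach, as a shift and turn from the pose commanded when the call began, along the tool's axes at that moment; what a row does not reach only later rows make up. A row lasts 1/8 s, in which the tool goes at most 62.5 mm and 10.7 degrees, less where a joint would pass 70% of its speed; a pose out of reach is approached as far as the arm can. A call with a gripper value outside its range is refused whole. OPENING is the opening, from -1 (shut) to 1 (fully open), set as the call begins (- or left out, the last holds). The fingers move at their own pace and stop on an object; FORCE is the grip in N (left out, the last holds). Time passes only in rows, so rows that repeat a pose let the fingers close. It gives the time, the measured TCP pose, the force, the opening and the grip force at its end, in the units of the state.
- r.sense(): the state, without advancing time (a new reading comes with each control period).
- r.snapshot(name): name is "side" or "top"; returns a dict with "pixels" (384x512x3 uint8, red, green, blue), "range_z" (384x512 float32, mm along the optical axis (not along the pixel's ray), 0 where there is no reading), "K" (3x3 intrinsics, pixels), "rvec" (rotation vector, rad) and "tvec" (3), from world to camera coordinates, as OpenCV has them. Camera axes: x right, y down, z forward; pixel columns grow to the right and rows downward; lengths in mm; the calibration is good to about 2 mm. A picture is of the moment at which its call begins.
- r.hand_in(): hands the job in; it is judged then, once.
Trained networks look in a picture, given as the dict that the camera call returned (one of the last four; its "shot" number tells which), for a name from the list of things; names that differ only in an ending like _2 or _b are one class to them, and where a whole thing is asked for, a point or a joint stands for the part that bears it (a point fixed in the world has none). Each returns a list of dicts, best first, with "score" (0 to 1); they miss things now and then, are a little off and sometimes report something else, mostly with a low value. They report only what shows in the picture. A call takes as long as a camera call. They do not tell look-alikes from the thing itself.
- r.look_for(picture, target): "bbox" ([left, top, right, bottom] in pixels, round what is visible of it).
- r.outline_of(picture, target): "region" (384x512 bool, what is visible of it) and "bbox" ([left, top, right, bottom] in pixels, round what is visible of it).
The state is a dict: "time": time; "joint_pos": joint angles; "qd": joint speeds; "joint_efforts": joint torques, N m; "tool_pos": TCP position; "tcp_rot": TCP orientation; "ft_force": force on the tool from outside, world axes, zero at the start; "wrist_torque": the same for the moment, N m; "finger_gap": finger opening in mm; "grip_force": force on a finger pad.
Only numpy, scipy, OpenCV 4.12 (cv2) and the standard library are available. Lean on these libraries where they do the work, as an engineer would, in place of code of your own. Each camera call takes 0.05 s, during which the arm holds its last target. There are 200 camera calls.

### The job

Get the tape stand on the packing bench ready for the next cartons: lay the wide roll of brown paper tape in it, with both ends of its axle down in the two V saddles, so that it sits level and about midway between the uprights, and seat the grey wetting tank upright, square and fully home in the rectangular pocket of the stand's base. Either job may come first, and either part may go in either way round. Leave the other tape rolls, the knife and the scraper where they are.

Things in the scene. Friction and masses are not known exactly. Their poses are not given: they have to be found in the camera images.
- stand: tape stand, fixed: white-painted base plate 200 (x) x 150 (y) x 16 mm high, a rectangular dark-floored pocket in its -x half, and two uprights at x = +60, y = +65 and -65 mm, 10 mm thick in y, each topped by a dark steel 90-degree V saddle open upwards (mouth 37 mm wide; V bottom 53.5 mm, arm tips 72 mm above the bench). Origin: centre of the underside; z up.
- stand_axle (a point): where the centre of the axle comes to rest: midway between the two V saddles, 62 mm above the bench; axes as the stand's, the axle lies along y.
- stand_pocket (a point): centre of the pocket's floor, 6 mm above the bench; the pocket is 50 (x) x 88 (y) mm and 10 mm deep, its rim slightly chamfered; axes as the stand's.
- roll: the wide roll of brown paper tape on its steel axle: roll 60 mm in diameter and 80 mm wide, axle 12 mm in diameter and 180 mm long, sticking out 50 mm at both ends; 0.36 kg. Origin: centre of the roll and axle; y runs along the axle (the roll may be turned about it). It starts lying on a white foam rest, its centre 40 mm above the bench.
- roll_rest: the low white foam rest under the wide roll: slab 100 (x) x 100 (y) x 10 mm with four chocks 8 mm high that touch only the outer 12 mm of the roll's width at each end; fixed. Origin: centre of the underside.
- tank: the wetting tank: grey plastic block 46 (x) x 84 (y) x 56 mm high, its lowest 3 mm set in by 1.5 mm all round, with a thin dark strip and a thin metal roller on its top (standing up 7 mm); 0.16 kg. Origin: centre of the underside, z up. It starts upright on the bench.
- short_roll: loose bystander, to be left where it is: a narrower tape roll, 60 mm in diameter and 40 mm wide, on a 100 mm axle too short for the stand, on a small foam rest at the back. Origin: its centre.
- spare_roll: loose bystander, to be left where it is: a bare tape roll without axle standing on end, 60 mm in diameter, 50 mm high. Origin: centre of the underside.
- knife: loose bystander, to be left where it is: flat black carton knife 125 x 22 x 14 mm, nearer the robot on its left. Origin: centre of its handle's underside.
- scraper: loose bystander, to be left where it is: flat wooden-handled scraper 115 x 28 x 12 mm, nearer the robot on its right. Origin: centre of its handle's underside.
Things that resemble listed ones, but are neither listed nor needed, are in the scene too. Leave any orange or yellow look-alike of the roll alone. Several things look just like the tank: the one meant starts nearest to the robot's base.

How it is judged (in metres and radians):
At the end, for the whole second after the job is handed in: Roll: axle centre within 5 mm fore and aft, 4 mm in height and 12 mm sideways of its seated place, axis within 0.05 rad of the saddles' line. Tank: underside within 3 mm of the pocket floor, 5 mm of its centre, upright within 0.04 rad, square within 0.12 rad. Both at rest (x of roll in the frame of stand_axle between -0.005 and 0.005 m and y of roll in the frame of stand_axle between -0.012 and 0.012 m and z of roll in the frame of stand_axle between -0.004 and 0.004 m and angle between the y axis of roll and the y axis of stand, either way round below 0.05 rad and x of tank in the frame of stand_pocket between -0.005 and 0.005 m and y of tank in the frame of stand_pocket between -0.005 and 0.005 m and z of tank in the frame of stand_pocket between -0.003 and 0.003 m and angle between the z axis of tank and the z axis of stand, either way round below 0.04 rad and angle between the y axis of tank and the y axis of stand, either way round below 0.12 rad and linear speed of each of roll, tank below 0.02 m/s and angular speed of each of roll, tank below 0.2 rad/s); the robot touches nothing.
It fails at once if one of the loose bystanders is moved by more than 30 mm (distance of any of short_roll, spare_roll, knife, scraper from where it was at the start of the episode above 0.03 m).
It also fails if it takes over 59 s, if anything falls off the work surface, if the arm or the gripper's body presses on something with over 40 N, if the wrist force passes 120 N, or if a joint passes its speed limit or range.

## Working session

There is one attempt and no reset: what is moved stays moved. The work goes in short steps, Python scripts to look and compute and a shell command to move; the robot and the scene stay as the last step left them, time stands still between calls to the robot, and variables do not carry over. Pictures are saved under pics/ and viewed, at most 10 in all, crops included, and the job is handed in when it is done.

```bash
ls; mkdir -p pics; cat > h.py <<'E'
import numpy as np, cv2, pickle
from bench import r
def snap(n):
    s=r.snapshot(n); pickle.dump(s,open(f'{n}.pkl','wb')); return s
def save(s,f,box=None,scale=1):
    im=s['pixels'][...,::-1]
    if box: im=im[box[1]:box[3],box[0]:box[2]]
    cv2.imwrite(f,cv2.resize(im,None,fx=scale,fy=scale,interpolation=cv2.INTER_CUBIC))
def cloud(s):
    R,_=cv2.Rodrigues(np.array(s['rvec'],float)); t=np.array(s['tvec'],float).ravel(); K=np.array(s['K'])
    v,u=np.mgrid[:384,:512]; z=s['range_z'].astype(float)
    P=np.stack([(u-K[0,2])/K[0,0]*z,(v-K[1,2])/K[1,1]*z,z],-1)
    W=(P-t)@R; W[z==0]=np.nan; return W
E
python3 - <<'E'
from h import *
for n in('top','side'):
    s=snap(n); save(s,f'pics/{n}0.png',scale=1.5)
    W=cloud(s)
    for t in('stand','roll','roll_rest','tank','short_roll','spare_roll','knife','scraper'):
        for d in r.outline_of(s,t)[:5]:
            m=d['region']; print(n,t,round(d['score'],2),[int(b) for b in d['bbox']],np.nanmedian(W[m],0).round() if m.any() else '')
s=r.sense();print(s['tool_pos'],s['tcp_rot'],s['finger_gap'])
E
```

```text
pics
top stand 0.81 [92, 171, 157, 242] [530. 328.  16.]
top roll 0.93 [372, 239, 401, 296] [ 336. -398.   52.]
top roll 0.88 [204, 244, 264, 272] [366.  13.  53.]
top roll 0.78 [203, 181, 265, 205] [547.   7.  64.]
top roll_rest 0.78 [216, 176, 253, 213] [525.   9.  10.]
top tank 0.94 [333, 191, 371, 213] [ 525. -313.   56.]
top tank 0.72 [371, 155, 395, 187] [ 616. -408.   55.]
top short_roll 0.97 [153, 115, 187, 138] [750. 194.  61.]
top spare_roll 0.69 [241, 114, 259, 137] [755. -37.  48.]
top knife 0.65 [181, 227, 190, 278] [378. 154.  13.]
top scraper 0.83 [292, 224, 305, 267] [ 406. -164.   10.]
side stand 0.93 [191, 95, 257, 149] [530. 320.  15.]
side stand 0.36 [175, 248, 217, 261] [ 400. -167.   10.]
side roll 0.65 [163, 176, 193, 226] [365.  -7.  47.]
side roll 0.6 [231, 166, 252, 211] [549. -14.  59.]
side roll 0.57 [137, 318, 204, 359] [ 336. -415.   50.]
side roll_rest 0.6 [222, 185, 262, 210] [564. -13.  10.]
side tank 0.71 [240, 272, 267, 316] [ 524. -335.   55.]
side tank 0.71 [274, 304, 314, 338] [ 614. -426.   55.]
side short_roll 0.93 [286, 126, 310, 151] [751. 180.  52.]
side spare_roll 0.7 [305, 187, 327, 210] [757. -55.  45.]
side spare_roll 0.2 [189, 98, 255, 149] [533. 319.  15.]
side knife 0.75 [164, 164, 202, 176] [376. 150.  12.]
side scraper 0.64 [173, 249, 217, 261] [ 406. -167.    9.]
[244.00204295 548.16958458 231.31000553] [1.79997484e+02 2.02982217e-03 1.56005272e+02] 85.35312852053703
```

View pics/top0.png

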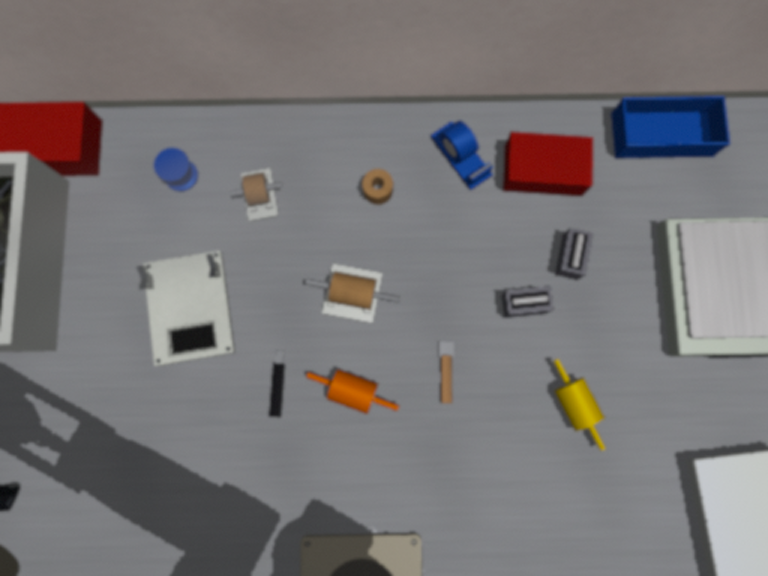

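View pics/side0.png

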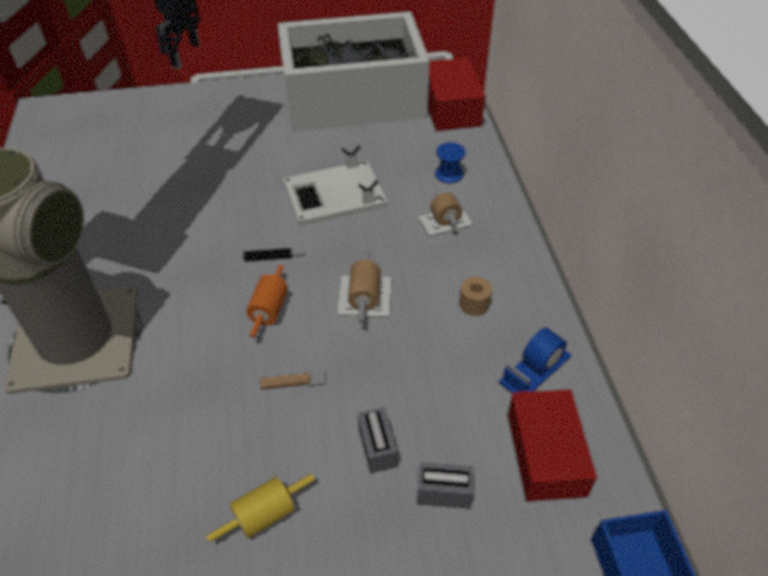

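Both views show the brown wide roll on the white rest (top view px 352,290) and the stand at (188,305), with its pocket toward the robot. There are two tank look-alikes, at (527,300) and (573,253) in the enlarged top view. The one at (527,300) is about 611 mm from the base against 739 mm, so it should be the one meant. I'll confirm it in a crop and measure.

```bash
cat > m.py <<'E'
from h import *
def rect(P):
    (c,wh,a)=cv2.minAreaRect(P.astype(np.float32)); return np.round(c,1),np.round(wh,1),round(a,1)
def near(W,x,y,rad,z0,z1):
    m=(np.hypot(W[...,0]-x,W[...,1]-y)<rad)&(W[...,2]>z0)&(W[...,2]<z1); return m
if __name__=='__main__':
  for n in('top','side'):
    s=pickle.load(open(n+'.pkl','rb')); W=cloud(s)
    print(n,'bench z',np.nanmedian(W[near(W,480,-150,60,-20,20)][:,2]), 'cam',(-cv2.Rodrigues(s['rvec'])[0].T@np.array(s['tvec']).ravel()).round())
    for nm,x,y in(('tankA',525,-316),('tankB',616,-410)):
        m=near(W,x,y,70,50,70);P=W[m];print(nm,m.sum(),P.mean(0).round(1),rect(P[:,:2]))
    m=near(W,548,0,130,30,80);P=W[m];c=P.mean(0);C=np.cov((P-c)[:,:2].T);w,V=np.linalg.eigh(C);d=V[:,1];print('roll',m.sum(),c.round(1),np.degrees(np.arctan2(d[1],d[0])).round(1),'len',np.ptp((P-c)[:,:2]@d),'w',np.ptp((P-c)[:,:2]@V[:,0]),P[:,2].max())
    m=near(W,525,328,150,10,22);P=W[m];print('plate',m.sum(),P.mean(0).round(1),rect(P[:,:2]))
    m=near(W,525,328,150,40,90)
    k,l=cv2.connectedComponents(m.astype(np.uint8))
    for i in range(1,k):
        if(l==i).sum()>5: Q=W[l==i];print(' sad',len(Q),Q.mean(0).round(1),Q.min(0).round(),Q.max(0).round())
    im=s['pixels'].astype(int).sum(-1); m=near(W,525,328,90,-5,14)&(im<200)
    P=W[m]; print('pocket',m.sum(),P.mean(0).round(1),rect(P[:,:2]))
E
python3 m.py; python3 -c "
from h import *
s=pickle.load(open('top.pkl','rb')); save(s,'pics/crop1.png',(320,140,420,220),6)"
```

```text
top bench z -0.06192551246708035 cam [ 344.  -48. 1287.]
tankA 498 [ 526.8 -317.6   57.2] (array([ 527.3, -318.3]), array([46.3, 84.3]), 4.5)
tankB 485 [ 618.3 -412.5   57. ] (array([ 619.4, -413.1]), array([47.1, 84.9]), 76.4)
roll 758 [550.1  10.6  59.6] 78.3 len 179.10364401792089 w 59.00443489219266 76.38277189268547
plate 2946 [534.3 328.6  16.2] (array([530. , 327.7]), array([201.2, 152. ]), 8.8)
 sad 77 [599.7 271.8  61.5] [578. 265.  40.] [621. 280.  75.]
 sad 85 [579.5 399.8  61.4] [557. 393.  41.] [600. 408.  77.]
pocket 389 [470.  318.9   6.7] (array([470. , 319.3]), array([41.8, 79.6]), 9.1)
side bench z -0.17976209056221668 cam [ 448. -895. 1054.]
tankA 610 [ 525.1 -321.9   56.9] (array([ 525.4, -319. ]), array([46.4, 85.4]), 5.0)
tankB 711 [ 615.8 -416.4   56.8] (array([ 616.1, -414.2]), array([48.9, 82.4]), 76.2)
roll 652 [549.9  -2.7  57.5] 77.3 len 183.86071807933791 w 60.23993522563209 74.34475489563147
plate 1453 [531.  324.4  15.5] (array([528.6, 327.4]), array([201.1, 160.1]), 8.7)
 sad 69 [578.9 398.5  57.4] [556. 388.  40.] [598. 409.  74.]
 sad 76 [598.3 270.5  57.2] [576. 263.  40.] [620. 281.  73.]
pocket 166 [470.4 321.3   6.4] (array([469.8, 322.1]), array([40.6, 80.2]), 9.8)
```

View pics/crop1.png

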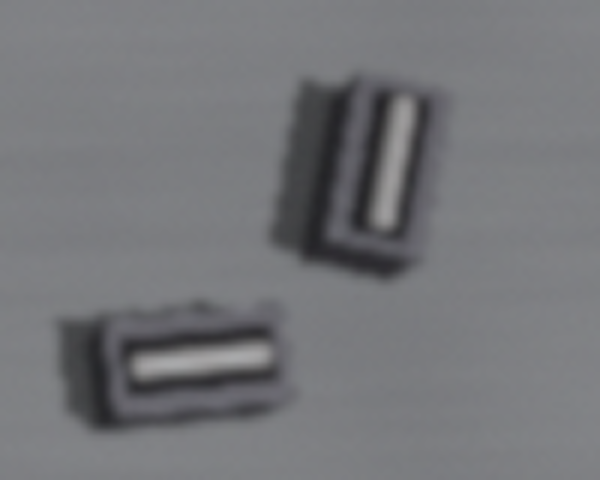

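The crop confirms it: the lower-left block, about (190,360) in the crop, is the tank nearer the base, at (526,-318) with yaw 4.7°. I'll refine the roll centre, then write a target-to-shift helper.

```bash
cat > go.py <<'E'
import sys
from h import *
from scipy.spatial.transform import Rotation as Ro
s=r.sense(); x,y,z,yaw=map(float,sys.argv[1:5])
p=np.array(s['tool_pos']);R=Ro.from_euler('xyz',s['tcp_rot'],degrees=True); T=Ro.from_euler('xyz',[180,0,yaw],degrees=True)
d=R.inv().apply(np.array([x,y,z])-p)/1000; w=(R.inv()*T).as_rotvec()
print('shift',d.round(4),'turn',w.round(3),'rows',np.linalg.norm(d)/.0625,np.degrees(np.linalg.norm(w))/10.7)
E
python3 - <<'E'
from m import *
for n in('top','side'):
    W=cloud(pickle.load(open(n+'.pkl','rb')))
    P=W[near(W,548,0,130,28,80)]
    for a in (77.5,78.3):
        d=np.array([np.cos(np.radians(a)),np.sin(np.radians(a))]);q=np.array([-d[1],d[0]])
        u=P[:,:2]@d;v=P[:,:2]@q; 
        ro=abs(v-np.median(v))>10  # paper
        ax=(np.percentile(u,0.3)+np.percentile(u,99.7))/2; pp=(u[ro].min()+u[ro].max())/2
        e=np.abs(u-ax)>48; vc=np.median(v[e]); vl=np.median(v[u<ax-48]);vh=np.median(v[u>ax+48])
        print(n,a,'axle mid',ax*d+vc*q,'paper mid',pp*d+vc*q,'ends v',vl,vh,'z',np.median(P[e][:,2]),'paper v mid',(v.min()+v.max())/2-vc)
E
python3 go.py 548 5 110 78
```

```text
top 77.5 axle mid [552.67564245  11.06910375] paper mid [552.57400703  10.61065601] ends v -537.8411910909787 -536.2876728768797 z 44.396234224623356 paper v mid 0.041411222867395736
top 78.3 axle mid [552.50378943  11.11115022] paper mid [552.42163498  10.7144414 ] ends v -538.5580560582816 -538.8393009697093 z 44.396234224623356 paper v mid 0.06457277508002335
side 77.5 axle mid [551.81947097   8.95953909] paper mid [551.75376738   8.66316937] ends v -537.3975627885185 -535.0948651509317 z 44.38799338647059 paper v mid 0.5268832173117062
side 78.3 axle mid [551.36823388   9.07097418] paper mid [551.30247361   8.75342985] ends v -538.0728733457092 -537.9290175570686 z 44.38799338647059 paper v mid 0.07385075163165311
shift [-0.4986 -0.3726  0.1213] turn [ 0.    -0.     1.361] rows 10.14662518642053 7.290212369202004
```

```bash
python3 go.py 552 10 110 78.2 && python3 -m jog '[-0.2,-0.15,0.05,0,0,0.7, -0.4972,-0.3694,0.1213,0,0,1.358, -0.4972,-0.3694,0.1213,0,0,1.358, -0.4972,-0.3694,0.1213,0,0,1.358, -0.4972,-0.3694,0.1213,0,0,1.358, -0.4972,-0.3694,0.1213,0,0,1.358, -0.4972,-0.3694,0.1213,0,0,1.358, -0.4972,-0.3694,0.1213,0,0,1.358]' 1 60; python3 go.py 552 10 110 78.2
```

```text
shift [-0.5002 -0.3664  0.1213] turn [ 0.    -0.     1.358] rows 10.109232035779208 7.271520780435775
time: 1.9
tool_pos: [485.7, 118.8, 135.2]
tcp_rot: [179.9, -0.0, 78.0]
ft_force: [1.5, 0.6, 0.2]
finger_gap: 85.4
grip_force: 0.0
shift [-0.0926  0.0875  0.0252] turn [ 0.001 -0.001 -0.004] rows 2.078276672093342 0.020967557493198664
```

```bash
python3 -m jog '[-0.09,0.087,0.025,0,0,-0.004, -0.09,0.087,0.025,0,0,-0.004, -0.09,0.087,0.025,0,0,-0.004, -0.09,0.087,0.025,0,0,-0.004, -0.09,0.087,0.025,0,0,-0.004]'; python3 go.py 552 10 110 78.2;  python3 go.py 552 10 22 78.2
```

```text
time: 2.52
tool_pos: [551.2, 15.9, 110.5]
tcp_rot: [180.0, -0.0, 78.5]
ft_force: [0.3, -0.3, 0.0]
finger_gap: 85.6
grip_force: 0.0
shift [-0.0056  0.0019  0.0005] turn [ 0.    -0.     0.005] rows 0.09565968395768334 0.02856100910821297
shift [-0.0057  0.0019  0.0885] turn [ 0.    -0.     0.005] rows 1.4194862172664122 0.02856100910821297
```

```bash
python3 -m jog '[-0.0057,0.0019,0.03,0,0,0.005, -0.0057,0.0019,0.06,0,0,0.005, -0.0057,0.0019,0.0885,0,0,0.005, -0.0057,0.0019,0.0885,0,0,0.005]' && python3 -m jog '[0,0,0,0,0,0, 0,0,0,0,0,0, 0,0,0,0,0,0, 0,0,0,0,0,0, 0,0,0,0,0,0, 0,0,0,0,0,0]' -1 60; python3 go.py 552 10 22 78.2
```

```text
time: 3.02
tool_pos: [549.7, 10.2, 19.7]
tcp_rot: [-179.7, 0.0, 78.2]
ft_force: [0.6, -1.1, 0.8]
finger_gap: 85.5
grip_force: 0.0
time: 3.78
tool_pos: [553.7, 9.1, 24.0]
tcp_rot: [179.8, -0.1, 78.2]
ft_force: [-2.6, 2.8, 7.2]
finger_gap: 58.1
grip_force: 64.5
shift [ 0.0005 -0.0019  0.002 ] turn [ 0.003 -0.001 -0.001] rows 0.04495034603277057 0.017626491014601602
```

```bash
python3 -m jog '[0,0,-0.05,0,0,0, 0,0,-0.1,0,0,0, 0,0,-0.12,0,0,0, 0,0,-0.12,0,0,0, 0,0,-0.12,0,0,0]'; python3 - <<'E'
from m import *
s=snap('top');W=cloud(s);save(s,'pics/lift.png',(160,120,320,240),5)
st=r.sense();print(st['tool_pos'],st['ft_force'],st['joint_pos'])
for n in ('top','side'):
    if n=='side': s=snap('side');W=cloud(s)
    P=W[near(W,552,10,110,145,182)]
    d=np.array([np.cos(np.radians(78.2)),np.sin(np.radians(78.2))]);q=np.array([-d[1],d[0]])
    u=(P[:,:2]-[552,10])@d;v=(P[:,:2]-[552,10])@q
    for lo,hi in((-100,-55),(55,100)):
        k=(u>lo)&(u<hi);print(n,k.sum(),u[k].min(),u[k].max(),np.median(v[k]),np.median(P[k,2]))
E
python3 go.py 589 336 143 98.9
```

```text
time: 4.4
tool_pos: [550.8, 8.9, 139.2]
tcp_rot: [-179.8, 0.0, 78.1]
ft_force: [0.5, 1.6, -2.9]
finger_gap: 57.9
grip_force: 67.1
[550.49112031   8.88946599 138.78204327] [ 0.87710715 -0.46342888 -2.53352396] [-4.41053391e+00  3.70436672e+00  9.91148277e+01 -4.51478494e-04
  7.74334690e+01  7.44957961e+00]
top 51 -89.55122720924611 -62.16531803982549 0.5928367502039882 159.68692532348342
top 60 55.29520119103157 89.42697177099544 0.8994341366150451 158.9193604101449
side 54 -91.73014819319758 -56.05919504137066 1.310129195900334 158.73367654999078
shift [ 0.328  -0.0296 -0.0042] turn [-0.004 -0.    -0.362] rows 5.2702878194323235 1.9405461916560738Traceback (most recent call last):
  File "<stdin>", line 10, in <module>
    return umr_minimum(a, axis, None, out, keepdims, initial, where)
ValueError: zero-size array to reduction operation minimum which has no identity
```

View pics/lift.png

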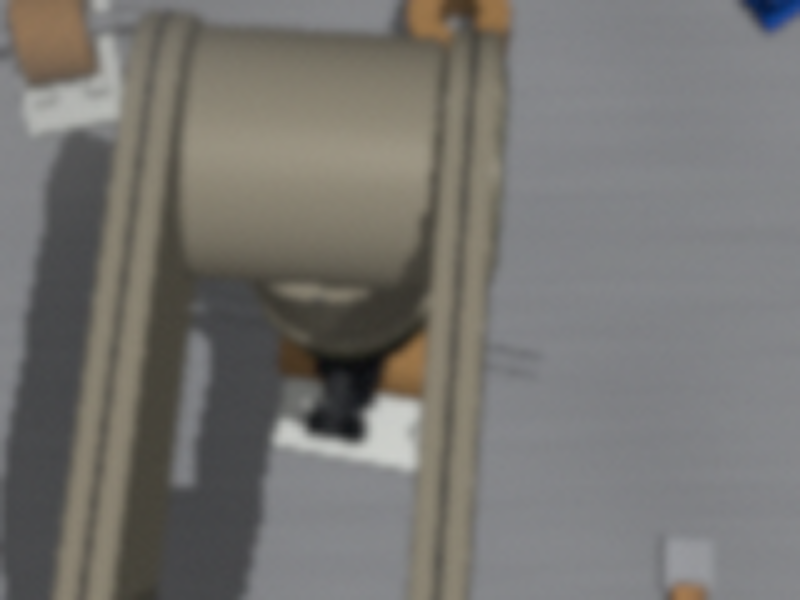

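The roll is held, roughly centred and level, with the axle 16 mm above the TCP. Next, over to the stand.

```bash
python3 -m jog '[0.06,-0.005,0,0,0,-0.05, 0.12,-0.01,0,0,0,-0.15, 0.18,-0.016,0,0,0,-0.25, 0.24,-0.022,0,0,0,-0.32, 0.3,-0.027,0,0,0,-0.36, 0.328,-0.0296,0,0,0,-0.362, 0.328,-0.0296,0,0,0,-0.362, 0.328,-0.0296,0,0,0,-0.362]'; python3 go.py 588 335 85 98.9
```

```text
time: 5.5
tool_pos: [589.9, 334.9, 139.8]
tcp_rot: [-179.8, 0.1, 98.9]
ft_force: [-0.0, -0.8, -2.5]
finger_gap: 58.2
grip_force: 66.9
shift [ 0.0005 -0.0017  0.0548] turn [-0.003  0.001 -0.   ] rows 0.8767654039857274 0.016110967878050518
```

Now I'll lower to about z 85 and check alignment.

```bash
python3 -m jog '[0.0005,-0.001,0.025,-0.003,0,0, 0.0005,-0.001,0.05,-0.003,0,0, 0.0005,-0.001,0.055,-0.003,0,0, 0.0005,-0.001,0.055,-0.003,0,0]'; python3 - <<'E'
from m import *
a=np.radians(98.9);d=np.array([np.cos(a),np.sin(a)]);q=np.array([-d[1],d[0]])
for n in('top','side'):
    s=snap(n);W=cloud(s);save(s,f'pics/pl_{n}.png',(60,140,190,250) if n=='top' else (160,60,290,160),5)
    for z0,z1 in((92,115),(50,80)):
        P=W[near(W,589,336,110,z0,z1)];u=(P[:,:2]-[589,336])@d;v=(P[:,:2]-[589,336])@q
        for lo,hi in((-100,-48),(48,100)):
            k=(u>lo)&(u<hi)
            if k.sum()>3: print(n,z0,k.sum(),[round(float(t),1) for t in(u[k].min(),u[k].max(),np.median(v[k]),(v[k].min()+v[k].max())/2,np.median(P[k,2]))])
E
python3 go.py 588 335 46 98.9
```

```text
time: 6.0
tool_pos: [589.6, 335.2, 86.6]
tcp_rot: [179.9, 0.0, 98.8]
ft_force: [0.4, 0.3, -2.1]
finger_gap: 58.3
grip_force: 66.8
top 92 69 [-90.0, -48.9, -0.4, -1.0, 107.6]
top 92 34 [66.8, 89.3, 0.7, -1.2, 108.0]
top 50 50 [-69.6, -58.4, 5.1, -0.2, 64.2]
side 92 39 [-91.1, -48.5, 0.1, -0.2, 106.7]
side 50 58 [-74.2, -55.9, -1.0, 1.5, 61.4]
shift [-0.0007 -0.0029  0.0422] turn [ 0.005 -0.001 -0.001] rows 0.6761331442213474 0.027046747965616773
```

View pics/pl_side.png

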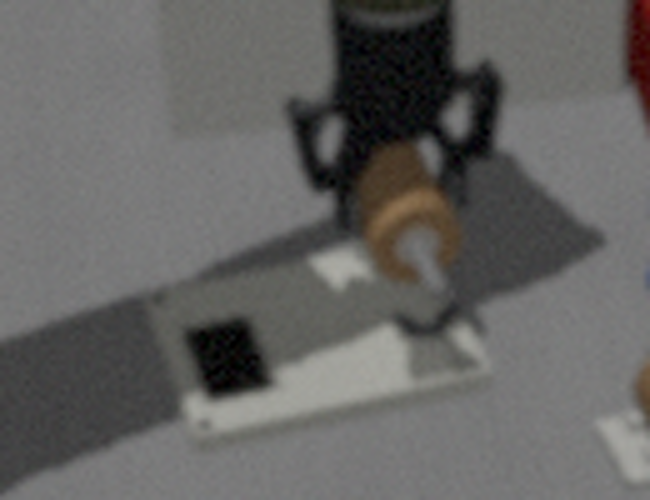

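The axle hangs right above the near saddle (crop px ~(435,285) over ~(430,320)), within about 1 mm. Next I'll lower it.

```bash
python3 -m jog '[0,0,0.02,0.003,0,0, 0,0,0.03,0.003,0,0, 0,0,0.036,0.003,0,0, 0,0,0.038,0.003,0,0, 0,0,0.038,0.003,0,0]'; python3 -m jog '[0,0,0,0,0,0, 0,0,0,0,0,0]'
```

```text
time: 6.72
tool_pos: [589.8, 336.3, 48.7]
tcp_rot: [180.0, -0.0, 98.9]
ft_force: [0.4, -0.1, -3.2]
finger_gap: 58.5
grip_force: 66.9
time: 6.98
tool_pos: [590.0, 336.4, 49.2]
tcp_rot: [180.0, -0.0, 98.9]
ft_force: [0.6, -0.4, -2.9]
finger_gap: 58.5
grip_force: 66.9
```

```bash
python3 -m jog '[0,0,0.001,0,0,0, 0,0,0.002,0,0,0, 0,0,0.003,0,0,0, 0,0,0.004,0,0,0, 0,0,0.004,0,0,0, 0,0,0.004,0,0,0]'
```

```text
time: 7.72
tool_pos: [590.0, 336.4, 47.8]
tcp_rot: [179.9, -0.0, 98.9]
ft_force: [-10.2, -5.2, 18.2]
finger_gap: 57.9
grip_force: 69.4
```

```bash
python3 -m jog '[0,0.001,0,0,0,0, 0,0.001,0,0,0,0, 0,0.001,0,0,0,0, 0,0.001,0,0,0,0]' 0.85; python3 -m jog '[0,0.001,-0.04,0,0,0, 0,0.001,-0.09,0,0,0, 0,0.001,-0.13,0,0,0, 0,0.001,-0.13,0,0,0]'; python3 go.py 526 -318.6 150 94.7
```

```text
time: 8.22
tool_pos: [590.6, 336.3, 44.4]
tcp_rot: [-180.0, 0.0, 98.9]
ft_force: [0.4, -0.1, -0.3]
finger_gap: 79.1
grip_force: 0.0
time: 8.72
tool_pos: [594.3, 337.8, 180.3]
tcp_rot: [179.5, -0.1, 98.9]
ft_force: [0.4, 0.1, 0.2]
finger_gap: 78.6
grip_force: 0.0
shift [-0.638  -0.1691  0.0273] turn [ 0.008 -0.003  0.073] rows 10.569945451365427 0.3936524704641057
```

```bash
python3 -m jog '[-0.06,-0.016,0.003,0,0,0.01, -0.12,-0.032,0.006,0,0,0.02, -0.18,-0.048,0.01,0,0,0.03, -0.24,-0.064,0.01,0,0,0.04, -0.3,-0.08,0.015,0,0,0.05, -0.36,-0.096,0.02,0,0,0.06, -0.42,-0.112,0.02,0,0,0.073, -0.48,-0.128,0.02,0,0,0.073]' 1; python3 -m jog '[-0.06,-0.016,0.003,0,0,0, -0.12,-0.032,0.006,0,0,0, -0.145,-0.037,0.01,0,0,0, -0.145,-0.037,0.01,0,0,0, -0.145,-0.037,0.01,0,0,0]'
python3 - <<'E'
from m import *
a=np.radians(98.9);d=np.array([np.cos(a),np.sin(a)]);q=np.array([-d[1],d[0]])
for n in('top','side'):
    s=snap(n);W=cloud(s)
    if n=='top':save(s,'pics/after.png',(70,150,200,255),5)
    P=W[near(W,589,336,110,30,110)];u=(P[:,:2]-[589,336])@d;v=(P[:,:2]-[589,336])@q
    for lo,hi in((-100,-74),(-40,40),(74,100)):
        k=(u>lo)&(u<hi)
        if k.sum()>3: print(n,k.sum(),[round(float(t),1) for t in(u[k].min(),u[k].max(),np.median(v[k]),(v[k].min()+v[k].max())/2,np.median(P[k,2]),np.percentile(P[k,2],97))])
    m=near(W,526.4,-318.6,70,50,70);print('tank',m.sum(),rect(W[m][:,:2]))
E
python3 go.py 526.4 -318.6 120 94.7
```

```text
time: 9.72
tool_pos: [538.2, -159.2, 153.4]
tcp_rot: [-179.9, -0.0, 94.7]
ft_force: [0.8, 0.3, -0.0]
finger_gap: 85.3
grip_force: 0.0
time: 10.35
tool_pos: [514.1, -304.1, 143.8]
tcp_rot: [-179.9, -0.1, 94.7]
ft_force: [0.5, 0.6, -0.6]
finger_gap: 85.4
grip_force: 0.0
top 23 [-89.0, -75.2, 1.0, 0.7, 68.1, 72.7]
top 689 [-39.8, 40.0, 6.2, 0.9, 86.8, 94.2]
top 28 [74.1, 91.9, 0.9, -0.6, 67.6, 70.6]
tank 67 (array([ 515.7, -315.1]), array([23.5, 38.3]), 13.5)
tank 613 (array([ 525.4, -319.2]), array([46.2, 86. ]), 4.8)
shift [-0.0158  0.0106  0.0244] turn [-0.    -0.001  0.001] rows 0.49507322040171486 0.008052440381196022
```

View pics/after.png

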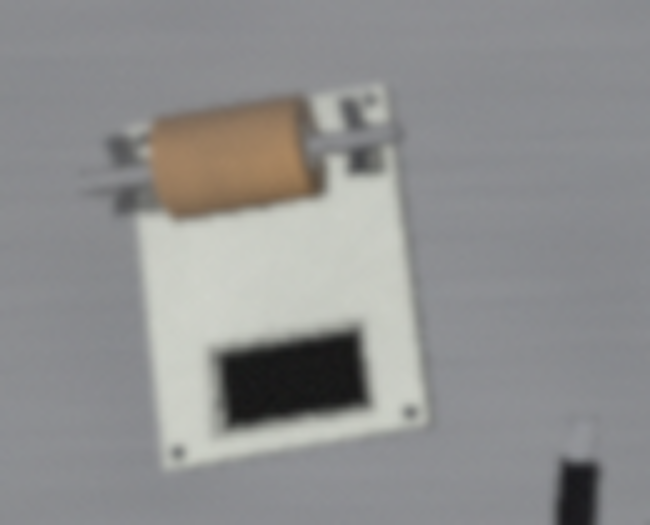

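The roll sits with its axle in both saddles, (125,180) and (360,140) in the crop, and is centred. Now the tank.

```bash
python3 -m jog '[-0.0158,0.0106,0.024,0,0,0, -0.0158,0.0106,0.024,0,0,0, -0.0158,0.0106,0.024,0,0,0, -0.0158,0.0106,0.024,0,0,0]'; python3 go.py 526.4 -318.6 20 94.7
```

```text
time: 10.95
tool_pos: [526.6, -319.6, 121.8]
tcp_rot: [179.9, 0.0, 94.7]
ft_force: [-0.1, -0.4, -0.6]
finger_gap: 85.1
grip_force: 0.0
shift [ 0.0011 -0.0002  0.1018] turn [0.001 0.001 0.001] rows 1.6286574041305053 0.007842736482032974
```

```bash
python3 -m jog '[0.001,0,0.04,0,0,0, 0.001,0,0.075,0,0,0, 0.001,0,0.1,0,0,0, 0.001,0,0.1,0,0,0, 0.001,0,0.1,0,0,0]' && python3 -m jog '[0,0,0,0,0,0, 0,0,0,0,0,0, 0,0,0,0,0,0, 0,0,0,0,0,0, 0,0,0,0,0,0, 0,0,0,0,0,0, 0,0,0,0,0,0, 0,0,0,0,0,0]' -1 40;python3 - <<'E'
from m import *
s=snap('side');W=cloud(s);m=near(W,526.4,-318.6,70,50,66)
u=W[m][:,:2];print(rect(u))
print(r.sense()['tool_pos'])
E
```

```text
time: 11.58
tool_pos: [527.0, -319.4, 22.4]
tcp_rot: [179.9, 0.1, 94.7]
ft_force: [-0.2, 0.1, 0.9]
finger_gap: 85.1
grip_force: 0.0
time: 12.58
tool_pos: [526.8, -319.4, 21.9]
tcp_rot: [179.9, 0.1, 94.7]
ft_force: [0.1, 0.0, 5.3]
finger_gap: 45.2
grip_force: 42.5
(array([ 531.8, -336.1]), array([66.6, 57.4]), 28.8)
[ 526.85528848 -319.46734461   21.94781911]
```

```bash
python3 -m jog '[0,0,-0.03,0,0,0, 0,0,-0.08,0,0,0, 0,0,-0.11,0,0,0, 0,0,-0.11,0,0,0]'; python3 - <<'E'
from m import *
s=pickle.load(open('top.pkl','rb'));R=cv2.Rodrigues(np.array(s['rvec'],float))[0];t=np.array(s['tvec'],float).ravel();K=np.array(s['K'],float);C=-R.T@t
g=s['pixels'].astype(np.float32).mean(-1);k=4
def proj(uv,z):
    uv=np.asarray(uv,float);D=(np.c_[uv,np.ones(len(uv))]@np.linalg.inv(K).T)@R; return (C+D*((z-C[2])/D[:,2])[:,None])[:,:2]
u0,v0,u1,v1=85,160,165,250
G=cv2.resize(g[v0:v1,u0:u1],None,fx=k,fy=k,interpolation=cv2.INTER_CUBIC)
def cont(B,z):
    cs,_=cv2.findContours(B.astype(np.uint8),cv2.RETR_EXTERNAL,cv2.CHAIN_APPROX_NONE);c=max(cs,key=cv2.contourArea)[:,0]
    return rect(proj((c+.5)/k-.5+[u0,v0],z))
print('levels',np.percentile(G,[2,30,60,95]))
hi=np.percentile(G,90)
print('white plate',cont(G>(hi+125)/2,16))
D=np.zeros_like(G,bool);cy,cx=int((225-v0)*k),int((128-u0)*k)
m=np.zeros_like(D);m[cy-60:cy+60,cx-80:cx+80]=1
for th in(60,100):
  print('pocket',th,cont((G<th)&m,6),cont((G<th)&m,16))
W=cloud(s);P=W[near(W,525,328,150,12,20)];print('plate depth',rect(P[:,:2]))
st=r.sense();print(st['tool_pos'],st['ft_force'],st['finger_gap'])
E
python3 go.py 470 318 132 98.9
```

```text
time: 13.12
tool_pos: [527.8, -320.2, 134.0]
tcp_rot: [179.7, 0.2, 94.7]
ft_force: [0.6, 0.3, -2.3]
finger_gap: 45.6
grip_force: 41.8
levels [ 25.02480885 138.52250671 143.27281494 202.33897095]
white plate (array([510.5, 326.4]), array([163.3, 151.4]), 9.1)
pocket 60 (array([469.9, 319.4]), array([39.9, 77.5]), 8.9) (array([469. , 316.6]), array([39.6, 76.8]), 8.9)
pocket 100 (array([470. , 319.8]), array([45.1, 82.8]), 8.6) (array([469. , 316.9]), array([44.7, 82.1]), 8.6)
plate depth (array([529.9, 328. ]), array([201.3, 152.4]), 8.9)
[ 527.84162956 -320.15456959  133.9854322 ] [ 0.55798642  0.3129384  -2.34275312] 45.568231482793976
shift [ 6.408e-01 -5.400e-03 -5.000e-04] turn [ 0.004  0.004 -0.073] rows 10.252378152930618 0.39373639713979836
```

```bash
python3 -m jog '[0.05,0,0,0,0,0, 0.1,-0.001,0,0,0,-0.01, 0.16,-0.002,0,0,0,-0.02, 0.22,-0.003,0,0,0,-0.03, 0.28,-0.003,0,0,0,-0.04, 0.34,-0.004,0,0,0,-0.05, 0.4,-0.004,0,0,0,-0.06, 0.46,-0.005,0,0,0,-0.073]'; python3 go.py 470 318 132 98.9
```

```text
time: 14.12
tool_pos: [481.8, 140.7, 128.6]
tcp_rot: [-179.9, 0.0, 98.9]
ft_force: [1.4, 0.8, -1.8]
finger_gap: 45.4
grip_force: 41.8
shift [ 0.1769  0.0158 -0.0035] turn [-0.003  0.    -0.   ] rows 2.8428673799163118 0.013884301374150915
```

```bash
python3 -m jog '[0.06,0.005,0,0,0,0, 0.12,0.01,0,0,0,0, 0.16,0.014,0,0,0,0, 0.175,0.0155,0,0,0,0, 0.175,0.0155,0,0,0,0, 0.175,0.0155,0,0,0,0]'; python3 -m jog '[0,0,0,0,0,0, 0,0,0,0,0,0]';python3 go.py 470 318 60 98.9
```

```text
time: 14.88
tool_pos: [471.6, 312.9, 129.8]
tcp_rot: [-179.9, 0.1, 98.8]
ft_force: [0.7, 0.2, -1.3]
finger_gap: 45.7
grip_force: 41.8
time: 15.12
tool_pos: [472.1, 313.6, 130.8]
tcp_rot: [180.0, 0.0, 98.8]
ft_force: [-0.3, -0.0, -1.8]
finger_gap: 45.4
grip_force: 41.8
shift [ 0.0047 -0.0014  0.0708] turn [ 0.     0.    -0.002] rows 1.1352605892579795 0.009042199171815672
```

```bash
python3 -m jog '[0.0047,-0.0014,0.03,0,0,-0.002, 0.0047,-0.0014,0.06,0,0,-0.002, 0.0047,-0.0014,0.084,0,0,-0.002, 0.0047,-0.0014,0.084,0,0,-0.002, 0.0047,-0.0014,0.084,0,0,-0.002, 0.0047,-0.0014,0.084,0,0,-0.002]'; python3 - <<'E'
from m import *
a=np.radians(8.9);M=np.array([[np.cos(a),np.sin(a)],[-np.sin(a),np.cos(a)]])
for n in('top','side'):
    s=snap(n);W=cloud(s);P=W[near(W,470,318.5,70,68,95)];print(n,len(P),((P[:,:2]-[470,318.5])@M.T).min(0),((P[:,:2]-[470,318.5])@M.T).max(0),np.median(P[:,2]))
save(s,'pics/tank_in.png',(160,60,290,160),5)
E
python3 go.py 470 318 45 98.9
```

```text
time: 15.88
tool_pos: [470.8, 319.4, 48.4]
tcp_rot: [179.8, -0.1, 99.0]
ft_force: [0.5, 0.7, -1.3]
finger_gap: 45.4
grip_force: 41.7
top 255 [-34.4187687  -41.94410552] [30.75053597 -4.30634482] 83.3344560919113
side 317 [-39.60384583 -46.47796866] [48.89315953 45.66326575] 82.30931484705454
shift [-0.0012 -0.0007  0.003 ] turn [ 0.002 -0.001  0.002] rows 0.052883743118089264 0.014611622995179444
```

View pics/tank_in.png

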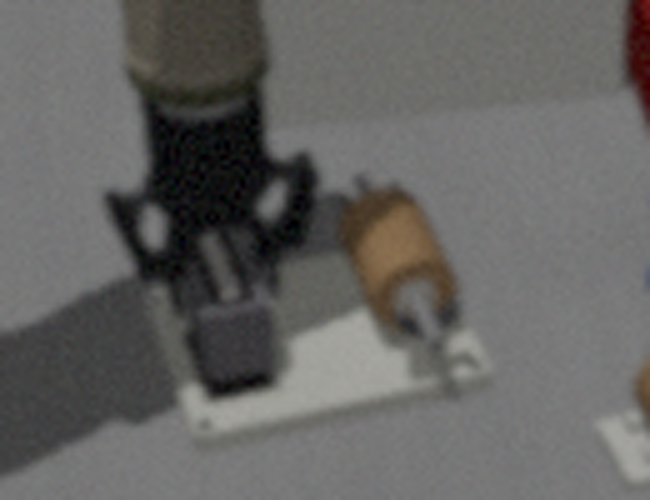

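The tank hangs over the pocket (crop px (235,340)) and the roll is undisturbed. I'll descend while watching the force.

```bash
python3 -m jog '[-0.001,-0.0007,0.003,0.002,0,0.002, -0.001,-0.0007,0.006,0.002,0,0.002, -0.001,-0.0007,0.008,0.002,0,0.002, -0.001,-0.0007,0.008,0.002,0,0.002]'; python3 -m jog '[0,0,0.001,0,0,0, 0,0,0.002,0,0,0, 0,0,0.003,0,0,0, 0,0,0.004,0,0,0, 0,0,0.004,0,0,0]';python3 -m jog '[0,0,0.001,0,0,0, 0,0,0.002,0,0,0, 0,0,0.003,0,0,0, 0,0,0.003,0,0,0]'; python3 go.py 470 318 28 98.9
```

```text
time: 16.48
tool_pos: [468.8, 317.6, 38.2]
tcp_rot: [-179.8, 0.0, 98.9]
ft_force: [0.5, -0.5, -1.5]
finger_gap: 45.6
grip_force: 41.7
time: 17.1
tool_pos: [469.0, 317.7, 34.5]
tcp_rot: [-179.9, 0.0, 98.9]
ft_force: [0.1, -0.5, -1.7]
finger_gap: 45.3
grip_force: 41.7
time: 17.6
tool_pos: [469.0, 317.7, 31.5]
tcp_rot: [-179.9, 0.0, 98.9]
ft_force: [-0.5, 0.5, -1.7]
finger_gap: 46.0
grip_force: 41.7
shift [0.0002 0.0011 0.0035] turn [-0.002  0.    -0.   ] rows 0.05819256548573717 0.012294019982817246
```

```bash
python3 -m jog '[0,0,0.001,0,0,0, 0,0,0.002,0,0,0, 0,0,0.003,0,0,0, 0,0,0.004,0,0,0, 0,0,0.0045,0,0,0, 0,0,0.0045,0,0,0]'
```

```text
time: 18.35
tool_pos: [469.0, 317.8, 27.9]
tcp_rot: [-179.9, 0.0, 98.9]
ft_force: [-3.8, -1.5, 7.3]
finger_gap: 45.5
grip_force: 42.7
```

It made contact exactly at floor height (27.9 − 21.9 = 6). I'll release and retreat.

```bash
python3 -m jog '[0,0,0,0,0,0, 0,0,0,0,0,0, 0,0,0,0,0,0, 0,0,0,0,0,0]' 0.8; python3 -m jog '[0,0,-0.03,0,0,0, 0,0,-0.08,0,0,0, 0,0,-0.13,0,0,0, 0,0,-0.18,0,0,0, -0.06,0,-0.2,0,0,0, -0.12,0,-0.2,0,0,0, -0.18,0,-0.2,0,0,0, -0.24,0,-0.2,0,0,0]'; python3 -m jog '[-0.06,0,0,0,0,0, -0.12,0,0,0,0,0, -0.12,0,0,0,0,0]'; python3 - <<'E'
from m import *
a=np.radians(8.9);M=np.array([[np.cos(a),np.sin(a)],[-np.sin(a),np.cos(a)]])
for n in('top','side'):
    s=snap(n);W=cloud(s);save(s,f'pics/end_{n}.png',(70,150,200,255),5)
    P=W[near(W,470,318.5,70,54,75)];print(n,len(P),rect(P[:,:2]),np.median(P[:,2]))
    X=np.c_[P[:,:2]-P[:,:2].mean(0),np.ones(len(P))];print('tilt',np.linalg.lstsq(X,P[:,2],rcond=None)[0])
    P=W[near(W,589,336,110,30,110)];q=(P[:,:2]-[589,336])@M.T
    for lo,hi in((-100,-74),(-40,40),(74,100)):
        k=(q[:,1]>lo)&(q[:,1]<hi)
        if k.sum()>3: print(k.sum(),q[k].min(0).round(1),q[k].max(0).round(1),np.median(P[k,2]).round(1))
E
```

```text
time: 18.85
tool_pos: [469.1, 317.8, 27.1]
tcp_rot: [-179.9, -0.0, 98.9]
ft_force: [-0.2, -0.3, -0.8]
finger_gap: 77.1
grip_force: 0.0
time: 19.85
tool_pos: [506.6, 78.9, 227.4]
tcp_rot: [-179.9, 0.0, 98.9]
ft_force: [1.0, 0.1, -0.4]
finger_gap: 76.9
grip_force: 0.0
time: 20.23
tool_pos: [525.1, -41.9, 227.1]
tcp_rot: [-179.9, 0.1, 98.6]
ft_force: [-0.3, 0.8, 0.3]
finger_gap: 77.2
grip_force: 0.0
top 533 (array([470.4, 317.7]), array([47. , 85.8]), 9.0) 63.14080354418201
tilt [5.96860132e-03 7.05801696e-03 6.35247540e+01]
24 [ -6.3 -88.8] [  6.1 -74.7] 68.3
790 [-109.7  -39.9] [28.7 40. ] 84.5
28 [-6.8 74.3] [ 4.2 91.7] 68.1
side 203 (array([469.2, 317.1]), array([46.1, 88.9]), 8.7) 63.11707514673515
tilt [ 2.74511026e-02 -8.28510427e-03  6.32792521e+01]
8 [ -2.6 -89.1] [  3.  -79.9] 66.3
60 [-109.8  -39.9] [26.9 38.9] 62.7
```

View pics/end_top.png

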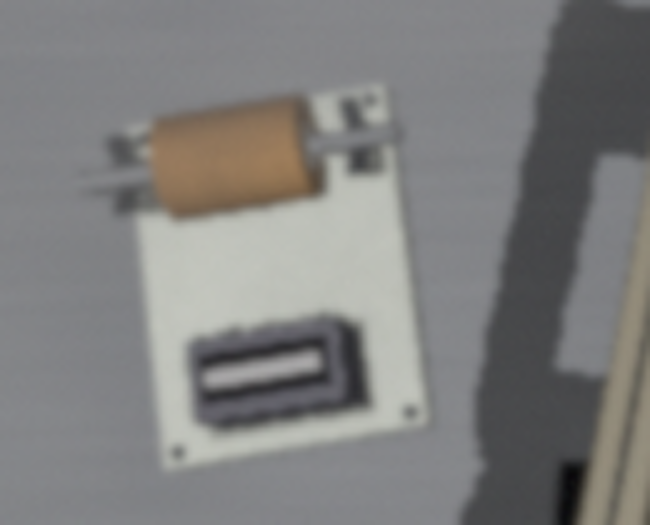

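The tank (crop px (275,370)) is square in the pocket, with its top at about 62–63 mm as it should be, at (470,317.5) and yaw 9°. The roll lies in both saddles and nothing is touched, so I'm handing in.

```bash
python3 -m jog '[0,0,0,0,0,0, 0,0,0,0,0,0, 0,0,0,0,0,0]'; python3 -c "
from bench import r
print(r.hand_in())"
```

```text
time: 20.7
tool_pos: [525.0, -36.9, 227.2]
tcp_rot: [-179.9, -0.0, 99.0]
ft_force: [-0.0, -1.3, -0.3]
finger_gap: 76.5
grip_force: 0.0
the job is handed in; nothing more can be done
None
```

I handed the job in at about 21 s with the roll lying level and centred in both V saddles and the tank square and fully home in the pocket; hand-in gave no verdict, so this rests on the last camera check.

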